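# Try the medicine lock box, free its catch if caught, and hold the lid open

## Robot

A 7-joint arm with a two-finger parallel gripper is mounted at the origin on a cart in front of the work surface, level with it; the furniture and walls round the work are solid. World frame = base frame: x ahead of the robot, y to its left, z up, the work surface at z = 0. Lengths are in m, angles in rad, forces in N, time in s.
With the tool pointing down it reaches from about 0.4 to 0.85 m from the base axis. Payload 10.4 kg.
Tool frame: the origin (TCP) lies at the very end of the fingers, on their centre line; the grasp point (between the pads) lies manip.hold_point_z behind it (manip.hold_point_z is the distance from the TCP to the grasp point, in m); z points along the fingers, y is the direction in which the jaws open and shut (so a half turn about z gives the same grasp; the last joint's range is limited). The gripper opens to 85 mm and grips with 20 to 120 N. Pads are 22 mm wide; open, the fingers measure 114 mm over their backs; the gripper's body (76 mm by 85 mm) begins 54 mm behind the grasp point. The pads swing forward as they close: fully open they stand 13 mm farther back than shut.
Start: joints at [-1.368, 0.332, -0.065, 1.46, 0.022, 1.35, -0.088], TCP at [0.14, 0.609, 0.193] pointing down, gripper open.
Joint ranges: [-2.6, 2.6], [-0.5, 2.12], [-1.47, 1.34], [0.16, 2.42], [-1.27, 4.41], [0.06, 2.06], [-2.6, 2.6]. Speed limits (rad/s): [2.22, 2.22, 2.79, 2.79, 3.14, 3.14, 3.14].

## Interface

Orientations are given as a unit quaternion [x, y, z, w].
In Python, from workcell import manip gives the robot as it stands.
- The arm moves only by the tool jog_arm, never from a script. Its arguments are lists of equal length, an entry for each row: "translation": the shift along the world's x, y, z in mm, a list of three; "turn": the turn about the world's z in degrees. In form: {"translation": [[x, y, z], ...], "turn": [turn, ...]}. A call has 1 to 12 rows; each row is the pose to reach, as a shift and turn from the pose measured when the call began; what a row does not reach only later rows make up. A row lasts 1/12 s, in which the tool goes at most 41.7 mm and 7.16 degrees, less where a joint would pass 70% of its speed; a pose out of reach is approached as far as the arm can. A call with a gripper value outside its range is refused whole. "grip" is the finger opening in mm, from 0 to 85.4, set as the call begins (left out, the last holds). The fingers move at their own pace and stop on an object; "grip_force" is the grip in N (left out, the last holds). Time passes only in rows, so rows that repeat a pose let the fingers close. It gives the time, the measured TCP pose, the force and the opening at its end, in the units of the state.
- manip.get_obs(): the state, without advancing time (a new reading comes with each control period).
- manip.camera(name): name is "scene" or "top" or "wrist"; returns a dict with "frame" (420x560x3 uint8, red, green, blue), "mtx" (3x3 intrinsics, pixels), "pose" (4x4, takes a point from camera to world coordinates). Camera axes: x right, y down, z forward; pixel columns grow to the right and rows downward; lengths in m; the calibration is good to about 2 mm. A picture is of the moment at which its call begins. There is no depth.
- manip.hand_in(): hands the job in, once; it reports no verdict.
Trained networks look in a picture, given as the dict that the camera call returned (one of the last four; its "shot" number tells which), for a name from the list of things; names that differ only in an ending like _2 or _b are one class to them, and where a whole thing is asked for, a point or a joint stands for the part that bears it (a point fixed in the world has none). Each returns a list of dicts, best first, with "confidence" (0 to 1); they miss things now and then, are a little off and sometimes report something else, mostly with a low value. They report only what shows in the picture. A call takes as long as a camera call.
- manip.outline_of(picture, label): "mask" (420x560 bool, what is visible of it) and "extent" ([left, top, right, bottom] in pixels, round what is visible of it).
- manip.pinpoint(picture, label): "at" ([column, row] in pixels: a listed point, or the origin of a listed thing).
The state is a dict: "clock": time; "joint_pos": joint angles; "joint_velocities": joint speeds; "tau": joint torques, N m; "position": TCP position; "ee_rot": TCP orientation; "ft_force": force on the tool from outside, world axes, zero at the start; "torque": the same for the moment, N m; "grip_width": opening from 0.0 (shut) to 1.0 (fully open).
Only numpy, scipy, OpenCV 4.12 (cv2) and the standard library are available. Lean on these libraries where they do the work, as an engineer would, in place of code of your own. Each camera call takes 0.05 s, during which the arm holds its last target. There are 200 camera calls.

## Task

A colleague needs something out of the white medicine lock box: first tug its lid gently by the handle to learn whether the bolt has caught it, before moving the bolt; if it is caught, let the lid down, slide the black bolt knob across to its other end and try again. Then raise the lid about half way, to roughly 45 degrees, and finish while still holding it there by the handle (it falls shut if let go), leaving the other things on the worktop alone.

Things in the scene. Friction and masses are not known exactly. Their poses are not given: they have to be found in the camera images.
- lock_box: (sizes in mm) white medicine lock box screwed down on the worktop, 160 (x) x 240 (y) x 92 high, with a hinged clear-windowed lid on top (top face 101 above the worktop) and vials inside. Origin: middle of its underside; x points from the front to the hinged back edge, y to the left seen from the front, z up. On its front, at the left (y +10 to +100), a grey catch housing stands 53 out from the front wall, top 93 high; a small steel bolt slides in it.
- lid (a joint): lid angle in rad: 0 shut, grows as the front edge rises; it turns about the box's y axis at point lid_hinge. The lid (0.28 to 0.46 kg, about 2 N at the handle) falls shut when let go. If the bolt has caught it, it rises only by its play, 0.035 rad (6 mm at the handle), then stops hard (pull with 10 to 20 N at most: over 45 N on the bolt counts as forcing it); if not caught it just goes on rising.
- lid_handle (a point): middle of the lid's steel handle: a round bar 10 thick and 80 long, parallel to the box's y axis, held by a post at each end. When shut it is at x -90, y -55, z +145 in the box frame, 44 clear above the lid and 10 ahead of its front edge. The bar can be pinched across (along box x) from above and turns freely between the fingers as the lid swings, so the gripper may keep pointing down. The point's axes are the lid's.
- lid_hinge (a point): fixed point on the hinge line: x +80, y 0, z +94 in the box frame; same axes as the box.
- bolt (a joint): position of the sliding bolt in m: 0 at its end towards box -y (right, seen from the front), 0.024 at its end towards +y (left); it starts near 0 and stays where it is left (friction 2 N). The lid is caught at one end of the travel and free at the other, but WHICH end differs from start to start, is unmarked and cannot be seen: only tugging the lid tells. With the bolt at the end where the lid is free nothing holds it.
- bolt_knob (a point): top of the bolt's black upright knob, 12 thick and round, 142 above the worktop, standing at box x -118, y +43 (joint 0) to +67 (joint 0.024). Its upper 40 stand clear above the lid and its flap (101 high, whose edge is 4 behind the knob); it can be pinched from above or pushed sideways.
- tape_roll: bystander, to be left alone: white tape roll lying flat, 69 mm wide, 25 high; all mm; origin: middle of its underside
- gauze_pack_1: bystander, to be left alone: flat white gauze pack, 86x59x13; all mm; origin: middle of its underside
- gauze_pack_2: bystander, to be left alone: second flat white gauze pack, 86x59x13; all mm; origin: middle of its underside
- marker_pen: bystander, to be left alone: blue marker pen lying, 139 long, 13 thick; all mm; origin: middle of its underside
- bottle_9: bystander, to be left alone: dark medicine bottle standing, white cap, 44 across, 125 high; all mm; origin: middle of its underside

How it is judged:
On the way, in this order (a step that is already met when the one before it is completed fails the run):
1. the lid is tugged by the fingers up to its play or more, with the bolt still as found (value of joint lid above 0.02 rad and contact force between the fingers and lid above 1 N and distance of bolt_knob from where it was at the start of the episode below 0.004 m), for 0.1 s.
2. the lid is lifted clear of the catch by the fingers (value of joint lid above 0.35 rad and contact force between the fingers and lid above 1 N), for 0.1 s.
At the end, for the whole second after the job is handed in: the lid stands still (under 0.05 rad/s) between 0.60 and 0.97 rad (34 to 56 degrees) and the fingers hold it (more than 1 N on the lid) by the handle (grasp point within 60 mm of the middle of the bar) (value of joint lid between 0.6 and 0.97 rad and contact force between the fingers and lid above 1 N and distance between the grasp point and lid_handle below 0.06 m and velocity of joint lid between -0.05 and 0.05 rad/s); the arm keeps its last pose, push and grip.
It fails at once if a bystander was pushed more than 30 mm (distance of any of tape_roll, gauze_pack_1, gauze_pack_2, marker_pen, bottle_9 from where it was at the start of the episode above 0.03 m).
It fails at once if the bottle was knocked over (angle between bottle_9's own z axis and vertical above 0.5 rad).
It fails at once if the lid was forced against its caught bolt with more than 45 N (contact force between lid and bolt above 45 N).
It also fails if it takes over 64 s, if anything falls off the work surface, if the arm or the gripper's body presses on something with over 40 N, if the wrist force passes 120 N, or if a joint passes its speed limit or range.

## Working session

There is one attempt and no reset: what is moved stays moved. The work goes in short steps, Python scripts to look and compute and a tool call to move; the robot and the scene stay as the last step left them, time stands still between calls to the robot, and variables do not carry over. Pictures are saved under pics/ and viewed, about 8 in all and at most 12, crops included, and the job is handed in when it is done.

Besides the shell and the picture viewer there is one more tool, called after "Call:" as name(argument=value, ...) on one line, values as JSON. jog_arm: Moves the arm, as the interface text tells. Its arguments: {"type":"object","properties":{"translation":{"type":"array"},"turn":{"type":"array"},"grip":{"type":"number"},"grip_force":{"type":"number"}},"required":["translation","turn"]}

```bash
mkdir -p pics; cat > h.py <<'E'
from workcell import manip
import numpy as np, cv2
def shot(c,fn=None):
    p=manip.camera(c)
    if fn: cv2.imwrite('pics/'+fn,cv2.cvtColor(p['frame'],cv2.COLOR_RGB2BGR))
    return p
def ray(p,uv):
    d=np.linalg.inv(p['mtx'])@[uv[0],uv[1],1]; T=np.array(p['pose'])
    d=T[:3,:3]@d; return T[:3,3],d/np.linalg.norm(d)
def atz(p,uv,z):
    o,d=ray(p,uv); return o+d*(z-o[2])/d[2]
def tri(rs):
    A=sum(np.eye(3)-np.outer(d,d) for o,d in rs); b=sum((np.eye(3)-np.outer(d,d))@o for o,d in rs)
    return np.linalg.solve(A,b)
def state():
    o=manip.get_obs(); print({k:np.round(o[k],3).tolist() for k in('clock','position','ee_rot','ft_force','grip_width','joint_pos')})
E
python3 - <<'E'
from h import *
state(); print(manip.hold_point_z)
P={c:shot(c,c+'0.png') for c in('scene','top','wrist')}
Z=dict(lock_box=0,lid_handle=.145,lid_hinge=.094,bolt_knob=.142,tape_roll=0,gauze_pack_1=0,marker_pen=0,bottle_9=0)
for l,z in Z.items():
    rs=[]
    for c,p in P.items():
        for r in manip.pinpoint(p,l)[:2]:
            print(l,c,np.round(r['at'],1),round(r['confidence'],2),np.round(atz(p,r['at'],z),3))
            if r['confidence']>.5 and c!='wrist': rs.append(ray(p,r['at']))
    if len(rs)>1: print('  tri',np.round(tri(rs),3))
a=cv2.imread('pics/scene0.png');b=cv2.imread('pics/top0.png');
cv2.imwrite('pics/both.png',cv2.resize(np.vstack([a,b]),(400,600)))
E
```

```text
{'clock': 0.0, 'position': [0.14, 0.609, 0.192], 'ee_rot': [0.113, 0.994, -0.001, -0.0], 'ft_force': [-0.385, 0.416, 0.71], 'grip_width': 0.998, 'joint_pos': [-1.368, 0.333, -0.065, 1.461, 0.022, 1.35, -0.089]}
0.0187
lock_box scene [266.7 195.8] 0.75 [ 0.645 -0.061  0.   ]
lock_box scene [281.6 156. ] 0.34 [0.858 0.087 0.   ]
lock_box top [204.4 168.8] 0.89 [ 0.638 -0.057  0.   ]
lock_box top [373.8 232.3] 0.26 [ 0.482 -0.461  0.   ]
  tri [ 0.641 -0.059  0.001]
lid_handle scene [265.7 166.1] 0.58 [ 0.576 -0.126  0.145]
lid_handle top [229.2 185.8] 0.85 [ 0.568 -0.135  0.145]
  tri [ 0.567 -0.136  0.152]
lid_hinge scene [279.2 153.9] 0.98 [ 0.724 -0.03   0.094]
lid_hinge top [186.8 123.7] 0.84 [ 0.719 -0.032  0.094]
  tri [ 0.719 -0.034  0.097]
bolt_knob scene [229.2 164. ] 0.55 [ 0.522 -0.053  0.142]
bolt_knob top [187.7 209.3] 0.39 [ 0.52  -0.05   0.142]
tape_roll scene [267.5 312.8] 0.78 [ 0.353 -0.364  0.   ]
tape_roll top [329.6 292. ] 0.76 [ 0.344 -0.353  0.   ]
  tri [ 0.349 -0.358 -0.002]
gauze_pack_1 scene [348.2 307.3] 0.58 [ 0.475 -0.465  0.   ]
gauze_pack_1 scene [318.4 344. ] 0.56 [ 0.368 -0.477  0.   ]
gauze_pack_1 top [378.9 287.6] 0.68 [ 0.353 -0.468  0.   ]
  tri [ 0.371 -0.482  0.054]
marker_pen scene [353.  269.4] 0.72 [ 0.571 -0.409  0.   ]
marker_pen top [352.2 188.4] 0.66 [ 0.588 -0.413  0.   ]
  tri [ 0.585 -0.409 -0.007]
bottle_9 scene [244.4 276.8] 0.77 [ 0.385 -0.26   0.   ]
bottle_9 top [289.8 275.1] 0.84 [ 0.383 -0.261  0.   ]
  tri [ 0.383 -0.261  0.002]
```

View pics/top0.png

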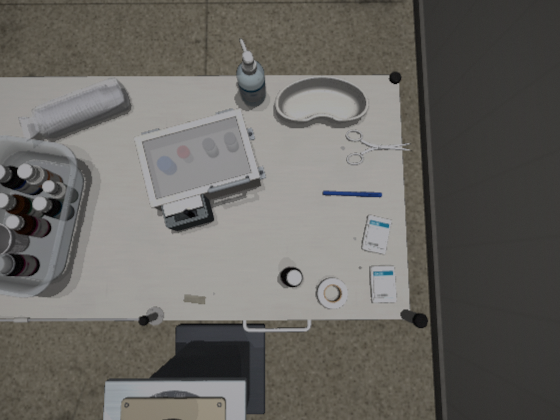

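View pics/scene0.png

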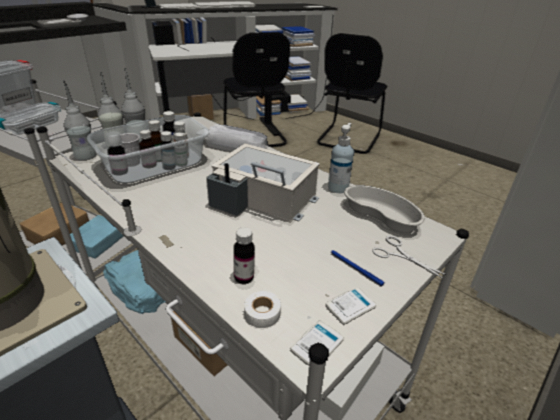

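```bash
python3 - <<'E'
import numpy as np
from scipy.optimize import least_squares
B=np.array([[0,0],[-90,-55],[80,0],[-118,43]])/1e3
W=np.array([[.6405,-.059],[.569,-.134],[.720,-.032],[.521,-.0515]])
def f(p):
    c,s=np.cos(p[2]),np.sin(p[2]);return (B@np.array([[c,-s],[s,c]]).T+p[:2]-W)
r=least_squares(lambda p:f(p).ravel(),[.64,-.06,.3]);p=r.x
print(p,np.degrees(p[2]),f(p)*1e3)
print('fit pts',f(p)+W)
from h import manip
from scipy.spatial.transform import Rotation as R
print(R.from_quat(manip.get_obs()['ee_rot']).as_matrix())
E
```

```text
[ 0.64242408 -0.05708279  0.29057079] 16.648479767122446 [[ 1.92407865  1.91721373]
 [ 2.95428578 -1.56213573]
 [-0.92948123 -2.16285571]
 [-3.9488832   1.80777772]]
fit pts [[ 0.64242408 -0.05708279]
 [ 0.57195429 -0.13556214]
 [ 0.71907052 -0.03416286]
 [ 0.51705112 -0.04969222]]
[[-9.74617962e-01  2.23874581e-01 -1.94145992e-05]
 [ 2.23874578e-01  9.74617957e-01  1.03068548e-04]
 [ 4.19962450e-05  9.61060230e-05 -9.99999994e-01]]
```

The pictures show the box at top (200,160), yawed about 17°. The handle is at (229,186) and the knob at (188,209), and the bystanders are all to the right. I'm moving over the handle.

Call:
jog_arm(translation=[[0, 0, 40], [0, 0, 80], [10, -10, 115], [45, -35, 115], [80, -60, 115], [112, -87, 115], [145, -115, 115], [180, -142, 115], [212, -170, 115], [245, -200, 115], [280, -230, 115], [310, -260, 115]], turn=[0, 0, -6, -12, -18, -24, -30, -36, -42, -48, -54, -60])

```text
clock: 2.35
position: [0.4397, 0.3587, 0.308]
ee_rot: [0.596, 0.803, 0.0, -0.0]
ft_force: [0.2, 0.6, -0.1]
grip_width: 1.0
```

Call:
jog_arm(translation=[[15, -40, 0], [30, -80, 0], [40, -120, 0], [50, -160, 0], [60, -200, 0], [70, -240, 0], [80, -280, 0], [90, -320, 0], [100, -360, 0], [110, -400, 0], [115, -440, 0], [120, -480, 0]], turn=[0, 0, 0, 0, 0, 0, 0, 0, 0, 0, 0, 0])

```text
clock: 3.35
position: [0.5598, -0.1233, 0.3083]
ee_rot: [0.596, 0.803, 0.001, 0.0]
ft_force: [0.9, 0.4, 0.5]
grip_width: 1.004
```

```bash
python3 - <<'E'
from h import *
state()
P={c:shot(c,c+'1.png') for c in('scene','top','wrist')}
for l,z in dict(lid_handle=.145,bolt_knob=.142,lid_hinge=.094,lock_box=0).items():
    for c,p in P.items():
        for r in manip.pinpoint(p,l)[:1]: print(l,c,np.round(r['at'],1),round(r['confidence'],2),np.round(atz(p,r['at'],z),4))
E
```

```text
{'clock': 3.35, 'position': [0.56, -0.123, 0.308], 'ee_rot': [0.596, 0.803, 0.001, 0.0], 'ft_force': [0.901, 0.423, 0.503], 'grip_width': 1.004, 'joint_pos': [-0.435, 0.199, 0.686, 1.439, -0.126, 1.548, 0.537]}
lid_handle scene [264.6 167.3] 0.9 [ 0.5697 -0.1291  0.145 ]
lid_handle top [231.5 184. ] 0.58 [ 0.5719 -0.1393  0.145 ]
lid_handle wrist [288.6 189.8] 0.83 [ 0.5691 -0.1373  0.145 ]
bolt_knob scene [228.3 165.2] 0.58 [ 0.5165 -0.0568  0.142 ]
bolt_knob top [185.8 208.2] 0.43 [ 0.5227 -0.0461  0.142 ]
bolt_knob wrist [265.  93.] 0.55 [ 0.5159 -0.0447  0.142 ]
lid_hinge scene [278.3 154.6] 0.69 [ 0.7187 -0.0311  0.094 ]
lid_hinge wrist [428.6 136.3] 0.64 [ 0.7214 -0.0355  0.094 ]
lock_box scene [266.2 194.6] 0.84 [ 0.6479 -0.0551  0.    ]
lock_box top [204.1 169.8] 0.57 [ 0.6358 -0.0559 -0.    ]
lock_box wrist [348.9 128.9] 0.87 [ 0.6437 -0.055   0.    ]
```

View pics/wrist1.png

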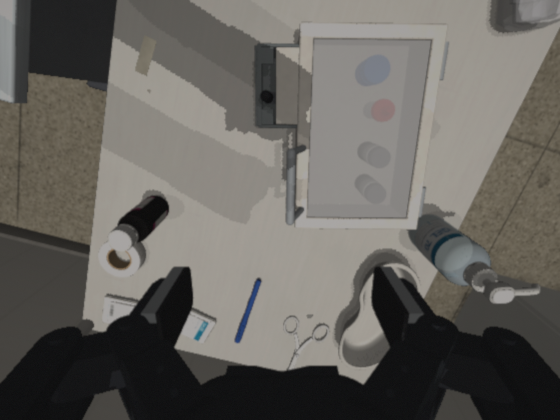

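The wrist view shows the bar at column 291, rows 145–224, vertical and so square to the jaws. The knob is at (265,97). I'm descending onto the bar and closing gently.

Call:
jog_arm(translation=[[6, -7, -35], [11, -13, -70], [11, -13, -105], [11, -13, -135], [11, -13, -160], [11, -13, -175], [11, -13, -181], [11, -13, -181]], turn=[0, 0, 0, 0, 0, 0, 0, 0], grip=50, grip_force=30)

```text
clock: 4.77
position: [0.57, -0.1338, 0.126]
ee_rot: [0.596, 0.803, -0.0, -0.001]
ft_force: [0.5, -0.5, -0.4]
grip_width: 0.585
```

```bash
python3 - <<'E'
from h import *
state()
p=shot('wrist','wrist2.png')
for l,z in dict(lid_handle=.145,bolt_knob=.142).items():
    for r in manip.pinpoint(p,l)[:1]: print(l,np.round(r['at'],1),round(r['confidence'],2),np.round(atz(p,r['at'],z),4))
E
```

```text
{'clock': 4.767, 'position': [0.57, -0.134, 0.126], 'ee_rot': [0.596, 0.803, -0.0, -0.001], 'ft_force': [0.51, -0.545, -0.375], 'grip_width': 0.585, 'joint_pos': [-0.384, 0.334, 0.657, 1.685, -0.217, 1.198, 0.62]}
lid_handle [279.1 252.1] 0.68 [ 0.5688 -0.1343  0.145 ]
bolt_knob [227.5  64.6] 0.88 [ 0.5165 -0.0469  0.142 ]
```

View pics/wrist2.png

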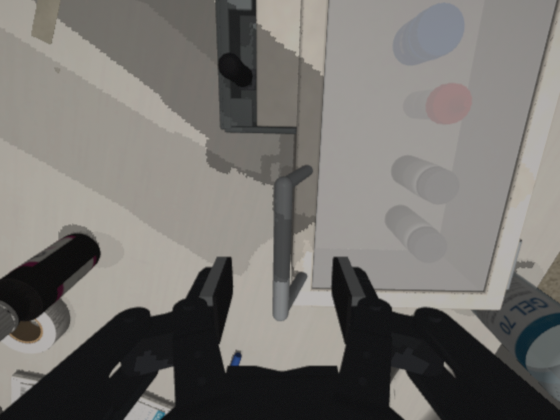

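```bash
python3 - <<'E'
from h import *
p=manip.camera('wrist');o=manip.get_obs()
T=np.linalg.inv(p['pose'])
for q in ([0,0,-.0187],[0,0,0],[.011,.025,-.006],[-.011,.025,-.006]):
    from scipy.spatial.transform import Rotation as R
    w=np.array(o['position'])+R.from_quat(o['ee_rot']).apply(q)
    c=T[:3,:3]@w+T[:3,3];u=p['mtx']@c;print(q,u[:2]/u[2],w)
print(np.array(p['pose']).round(3))
E
```

```text
[0, 0, -0.0187] [281.43073905 251.79784341] [ 0.57156241 -0.13423379  0.14726419]
[0, 0, 0] [281.489573   238.81534583] [ 0.5716133  -0.13422417  0.12856426]
[0.011, 0.025, -0.006] [322.9612     225.95469778] [ 0.5923498  -0.11647012  0.13462985]
[-0.011, 0.025, -0.006] [321.53746276 258.90313892] [ 0.59870935 -0.13753089  0.13463632]
[[ 0.957  0.274  0.091  0.549]
 [ 0.289 -0.911 -0.294 -0.059]
 [ 0.002  0.308 -0.951  0.31 ]
 [ 0.     0.     0.     1.   ]]
```

Call:
jog_arm(translation=[[0, 0, -2], [0, 0, -2], [0, 0, -2], [0, 0, -2], [0, 0, -2], [0, 0, -2]], turn=[0, 0, 0, 0, 0, 0], grip=0, grip_force=30)

```text
clock: 5.47
position: [0.5716, -0.1342, 0.1266]
ee_rot: [0.596, 0.803, 0.001, 0.001]
ft_force: [-0.2, 0.7, -0.5]
grip_width: -0.001
```

```bash
python3 - <<'E'
from h import *
state()
p=shot('wrist','wrist3.png')
print(p['mtx'])
for r in manip.pinpoint(p,'lid_handle')[:1]: print(np.round(r['at'],1),round(r['confidence'],2),np.round(atz(p,r['at'],.145),4))
E
```

```text
{'clock': 5.467, 'position': [0.572, -0.134, 0.127], 'ee_rot': [0.596, 0.803, 0.001, 0.001], 'ft_force': [-0.234, 0.74, -0.508], 'grip_width': -0.001, 'joint_pos': [-0.384, 0.333, 0.658, 1.685, -0.218, 1.195, 0.62]}
[[311.10184346   0.         281.81190262]
 [  0.         311.10184346 208.91151224]
 [  0.           0.           1.        ]]
[ 83.4 248.6] 0.59 [ 0.4624 -0.1651  0.145 ]
```

View pics/wrist3.png

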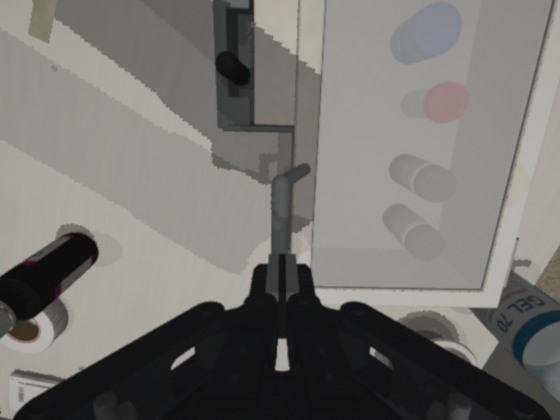

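The fingers closed to 0 above the bar, and their tips cover it at row 254. The image scale and rows both put the real tips about 35 mm behind the reported TCP. I'll reopen and go down in steps, watching the force.

Call:
jog_arm(translation=[[0, 0, 0], [0, 0, 0], [0, 0, -5], [0, 0, -10], [0, 0, -15], [0, 0, -20], [0, 0, -20]], turn=[0, 0, 0, 0, 0, 0, 0], grip=45)

```text
clock: 6.15
position: [0.5709, -0.134, 0.1051]
ee_rot: [0.596, 0.803, 0.0, 0.0]
ft_force: [0.1, -0.5, -0.6]
grip_width: 0.527
```

Call:
jog_arm(translation=[[0, 0, -1], [0, 0, -1], [0, 0, -1], [0, 0, -1], [0, 0, -1]], turn=[0, 0, 0, 0, 0], grip=0)

```text
clock: 6.57
position: [0.5701, -0.1342, 0.1041]
ee_rot: [0.596, 0.803, 0.0, -0.0]
ft_force: [-5.3, -0.8, 3.8]
grip_width: 0.099
```

```bash
python3 - <<'E'
from h import *
state()
P={c:shot(c,c+'4.png') for c in('scene','wrist')}
a=cv2.imread('pics/scene4.png')[100:240,180:350];b=cv2.imread('pics/wrist4.png')[150:350,180:380]
cv2.imwrite('pics/c4.png',np.hstack([cv2.resize(a,(480,395)),cv2.resize(b,(320,395))]))
E
```

```text
{'clock': 6.567, 'position': [0.57, -0.134, 0.104], 'ee_rot': [0.596, 0.803, 0.0, -0.0], 'ft_force': [-5.283, -0.829, 3.816], 'grip_width': 0.099, 'joint_pos': [-0.376, 0.355, 0.65, 1.71, -0.233, 1.156, 0.632]}
```

View pics/c4.png

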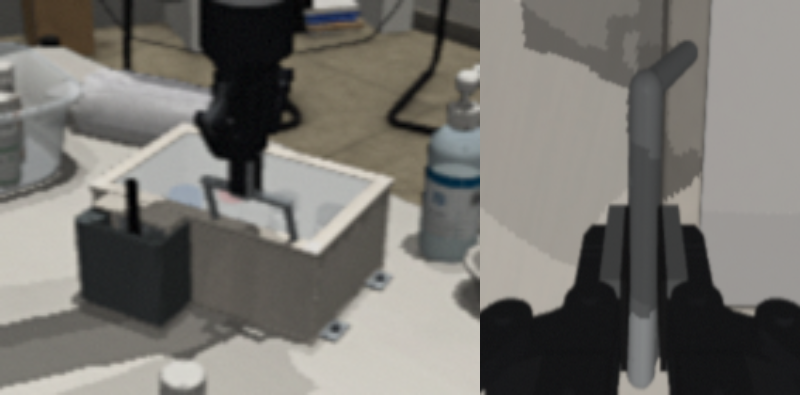

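The bar is between the pads but only at the very tips (8.5 mm opening). I'll reopen and go 12 mm deeper.

Call:
jog_arm(translation=[[0, 0, 0], [-1, 0, 0], [-1, 0, -4], [-1, 0, -8], [-1, 0, -12], [-1, 0, -12]], turn=[0, 0, 0, 0, 0, 0], grip=35)

```text
clock: 7.17
position: [0.5686, -0.134, 0.091]
ee_rot: [0.596, 0.803, -0.0, -0.001]
ft_force: [-0.7, 0.0, 0.3]
grip_width: 0.406
```

Call:
jog_arm(translation=[[0, 0, 0], [0, 0, 0], [0, 0, 0], [0, 0, 0], [0, 0, 0], [0, 0, 0]], turn=[0, 0, 0, 0, 0, 0], grip=0, grip_force=40)

```text
clock: 7.67
position: [0.5699, -0.1336, 0.0912]
ee_rot: [0.596, 0.803, 0.0, -0.0]
ft_force: [6.0, 0.3, -4.8]
grip_width: 0.097
```

Call:
jog_arm(translation=[[0, 0, 1], [0, 0, 2], [0, 0, 3], [0, 0, 4], [0, 0, 5], [0, 0, 5]], turn=[0, 0, 0, 0, 0, 0])

```text
clock: 8.17
position: [0.5716, -0.1331, 0.0965]
ee_rot: [0.596, 0.803, 0.001, 0.001]
ft_force: [11.1, 1.0, -7.5]
grip_width: 0.1
```

Call:
jog_arm(translation=[[-2, 0, 1], [-2, -1, 2], [-2, -1, 3], [-2, -1, 3]], turn=[0, 0, 0, 0])

```text
clock: 8.5
position: [0.5718, -0.1329, 0.0978]
ee_rot: [0.595, 0.803, 0.002, 0.003]
ft_force: [22.7, -0.9, -30.3]
grip_width: 0.096
```

The lid stopped hard after about 7 mm, with about 25 N above the baseline, so it is caught. I'm letting it down and relaxing x.

Call:
jog_arm(translation=[[1, 0, -3], [1, 0, -5], [1, 0, -7], [1, 0, -7], [1, 0, -7]], turn=[0, 0, 0, 0, 0])

```text
clock: 8.92
position: [0.5702, -0.1334, 0.0914]
ee_rot: [0.596, 0.803, 0.001, 0.001]
ft_force: [-14.6, 3.0, 13.2]
grip_width: 0.099
```

Call:
jog_arm(translation=[[0, 0, 0], [0, 0, 0], [0, 0, 0], [0, 0, 25], [0, 0, 60], [0, 0, 95], [0, 0, 95]], turn=[0, 0, 0, 0, 0, 0, 0], grip=40)

```text
clock: 9.5
position: [0.5734, -0.1344, 0.1931]
ee_rot: [0.596, 0.803, 0.004, 0.005]
ft_force: [0.7, -0.5, 0.2]
grip_width: 0.466
```

```bash
python3 - <<'E'
from h import *
state()
P={c:shot(c,c+'5.png') for c in('scene','top','wrist')}
for l,z in dict(lid_handle=.145,bolt_knob=.142).items():
    for c,p in P.items():
        for r in manip.pinpoint(p,l)[:1]: print(l,c,np.round(r['at'],1),round(r['confidence'],2),np.round(atz(p,r['at'],z),4))
E
```

```text
{'clock': 9.5, 'position': [0.573, -0.134, 0.193], 'ee_rot': [0.596, 0.803, 0.004, 0.005], 'ft_force': [0.654, -0.454, 0.164], 'grip_width': 0.466, 'joint_pos': [-0.403, 0.275, 0.676, 1.604, -0.18, 1.314, 0.593]}
lid_handle scene [263.4 166.5] 0.8 [ 0.5704 -0.1242  0.145 ]
lid_handle top [227.8 184.6] 0.83 [ 0.5707 -0.1317  0.145 ]
lid_handle wrist [277.6 218.1] 0.89 [ 0.569  -0.1356  0.145 ]
bolt_knob scene [227.9 163. ] 0.54 [ 0.5232 -0.0471  0.142 ]
bolt_knob top [185.9 209.5] 0.53 [ 0.52   -0.0463  0.142 ]
bolt_knob wrist [239.7  77.3] 0.65 [ 0.516  -0.0475  0.142 ]
```

View pics/wrist5.png

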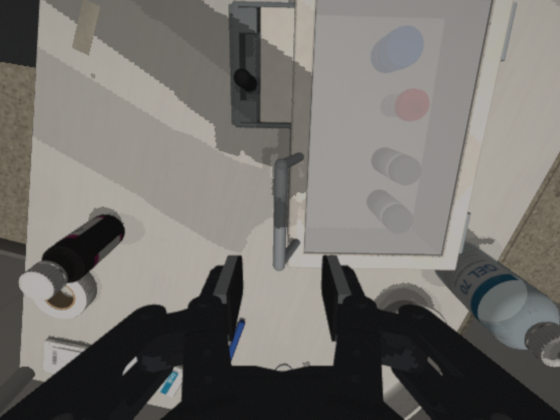

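The knob shows at (240,77), still at its starting end. I'm going over it, then down.

Call:
jog_arm(translation=[[-18, 29, 0], [-37, 58, 0], [-56, 87, 0], [-56, 87, 0], [-56, 87, -30], [-56, 87, -60], [-56, 87, -85], [-56, 87, -100], [-56, 87, -108], [-56, 87, -108]], turn=[0, 0, 0, 0, 0, 0, 0, 0, 0, 0])

```text
clock: 10.78
position: [0.5127, -0.0464, 0.076]
ee_rot: [0.596, 0.803, -0.0, -0.001]
ft_force: [-0.4, 0.6, 0.2]
grip_width: 0.467
```

Call:
jog_arm(translation=[[0, 0, 0], [0, 0, 0], [0, 0, 0], [0, 0, 0], [0, 0, 0], [0, 0, 0]], turn=[0, 0, 0, 0, 0, 0], grip=0, grip_force=30)

```text
clock: 11.28
position: [0.5157, -0.0456, 0.0772]
ee_rot: [0.596, 0.803, 0.002, 0.002]
ft_force: [12.6, 1.3, -10.8]
grip_width: 0.128
```

Knob pinched (11 mm opening). I'm sliding it towards box +y.

Call:
jog_arm(translation=[[0, 4, 0], [-1, 8, 0], [-2, 12, 0], [-4, 16, 0], [-5, 20, 0], [-6, 24, 0], [-7, 26, 0], [-7, 26, 0]], turn=[0, 0, 0, 0, 0, 0, 0, 0])

```text
clock: 11.95
position: [0.5098, -0.0225, 0.0774]
ee_rot: [0.596, 0.803, 0.001, 0.004]
ft_force: [10.0, -12.2, -15.5]
grip_width: 0.125
```

Call:
jog_arm(translation=[[0, 0, 0], [0, 0, 0], [0, 0, 0], [0, 0, 30], [0, 0, 60], [0, 0, 95], [0, 0, 115], [0, 0, 115]], turn=[0, 0, 0, 0, 0, 0, 0, 0], grip=40)

```text
clock: 12.62
position: [0.5123, -0.0219, 0.1974]
ee_rot: [0.596, 0.803, 0.004, 0.006]
ft_force: [0.5, -0.2, -0.5]
grip_width: 0.463
```

```bash
python3 - <<'E'
from h import *
state()
P={c:shot(c,c+'6.png') for c in('scene','top','wrist')}
for l,z in dict(lid_handle=.145,bolt_knob=.142).items():
    for c,p in P.items():
        for r in manip.pinpoint(p,l)[:1]: print(l,c,np.round(r['at'],1),round(r['confidence'],2),np.round(atz(p,r['at'],z),4))
E
```

```text
{'clock': 12.617, 'position': [0.512, -0.022, 0.197], 'ee_rot': [0.596, 0.803, 0.004, 0.006], 'ft_force': [0.491, -0.246, -0.534], 'grip_width': 0.463, 'joint_pos': [-0.63, 0.056, 0.611, 1.789, -0.032, 1.292, 0.282]}
lid_handle scene [223.4 163. ] 0.68 [ 0.5116 -0.0442  0.145 ]
lid_handle top [229.1 185.7] 0.61 [ 0.5684 -0.1344  0.145 ]
lid_handle wrist [308.4 346.3] 0.56 [ 0.5707 -0.1364  0.145 ]
bolt_knob scene [220.3 160.3] 0.66 [ 0.5186 -0.0229  0.142 ]
bolt_knob top [178.4 214.6] 0.46 [ 0.5096 -0.0313  0.142 ]
bolt_knob wrist [277. 218.] 0.91 [ 0.5086 -0.0271  0.142 ]
```

View pics/wrist6.png

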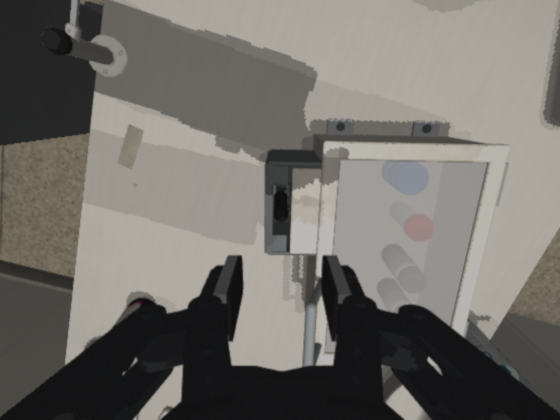

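The knob has moved about 22–24 mm and met a 12 N stop, so it is at its other end. Back to the handle.

Call:
jog_arm(translation=[[19, -37, 0], [38, -74, 0], [58, -112, 0], [58, -112, 0], [58, -112, -30], [58, -112, -60], [58, -112, -85], [58, -112, -100], [58, -112, -105], [58, -112, -105]], turn=[0, 0, 0, 0, 0, 0, 0, 0, 0, 0])

```text
clock: 13.9
position: [0.5665, -0.1344, 0.0855]
ee_rot: [0.596, 0.803, -0.0, 0.003]
ft_force: [0.4, -0.2, 0.8]
grip_width: 0.467
```

Call:
jog_arm(translation=[[0, 0, 0], [0, 0, 0], [0, 0, 0], [0, 0, 0], [0, 0, 0], [0, 0, 0]], turn=[0, 0, 0, 0, 0, 0], grip=0, grip_force=40)

```text
clock: 14.4
position: [0.5705, -0.1336, 0.0874]
ee_rot: [0.596, 0.803, 0.002, 0.006]
ft_force: [14.5, 1.1, -6.6]
grip_width: 0.099
```

Call:
jog_arm(translation=[[0, 0, 2], [0, 0, 4], [0, 0, 6], [0, 0, 8], [0, 0, 9], [0, 0, 9]], turn=[0, 0, 0, 0, 0, 0])

```text
clock: 14.9
position: [0.5745, -0.1326, 0.0982]
ee_rot: [0.595, 0.803, 0.004, 0.009]
ft_force: [16.7, 0.7, -10.4]
grip_width: 0.093
```

It is free: risen 11 mm with only about 4 N extra. I'm following the hinge arc upward.

Call:
jog_arm(translation=[[2, 1, 6], [5, 1, 12], [8, 2, 18], [12, 3, 25], [15, 4, 31], [19, 6, 38], [23, 7, 44], [28, 8, 50], [32, 10, 56], [32, 10, 56]], turn=[0, 0, 0, 0, 0, 0, 0, 0, 0, 0])

```text
clock: 15.73
position: [0.6075, -0.1235, 0.1559]
ee_rot: [0.595, 0.803, 0.004, 0.01]
ft_force: [-6.6, -3.9, 2.0]
grip_width: 0.097
```

Call:
jog_arm(translation=[[5, 1, 6], [10, 3, 11], [16, 5, 16], [22, 6, 21], [28, 8, 26], [34, 10, 30], [38, 11, 33], [41, 12, 35], [41, 12, 35], [41, 12, 35], [41, 12, 35]], turn=[0, 0, 0, 0, 0, 0, 0, 0, 0, 0, 0])

```text
clock: 16.65
position: [0.649, -0.1121, 0.1923]
ee_rot: [0.596, 0.803, 0.004, 0.011]
ft_force: [-5.1, -1.9, 4.0]
grip_width: 0.101
```

```bash
python3 - <<'E'
from h import *
state()
P={c:shot(c,c+'7.png') for c in('scene','top','wrist')}
rs=[]
for c,p in P.items():
    for r in manip.pinpoint(p,'lid_handle')[:1]: print(c,np.round(r['at'],1),round(r['confidence'],2)); rs.append(ray(p,r['at']))
if len(rs)>1:
    h=tri(rs);a=np.radians(16.65);d=h-[.719,-.034,.094];hx=d[0]*np.cos(a)+d[1]*np.sin(a)
    print(h,'theta deg',np.degrees(np.arctan2(d[2],-hx))-16.7)
a=cv2.imread('pics/scene7.png')[90:250,170:370];b=cv2.imread('pics/wrist7.png')
cv2.imwrite('pics/c7.png',np.hstack([cv2.resize(a,(400,320)),cv2.resize(b,(400,320))]))
E
```

```text
{'clock': 16.65, 'position': [0.649, -0.112, 0.192], 'ee_rot': [0.596, 0.803, 0.004, 0.011], 'ft_force': [-5.112, -1.886, 4.03], 'grip_width': 0.101, 'joint_pos': [-0.389, 0.443, 0.678, 1.421, -0.279, 1.35, 0.591]}
scene [284.2 116.6] 0.9
top [210.5 131.6] 0.59
wrist [281.5 287. ] 0.79
[ 0.64925386 -0.11229591  0.24769424] theta deg 43.154774680358514
```

View pics/c7.png

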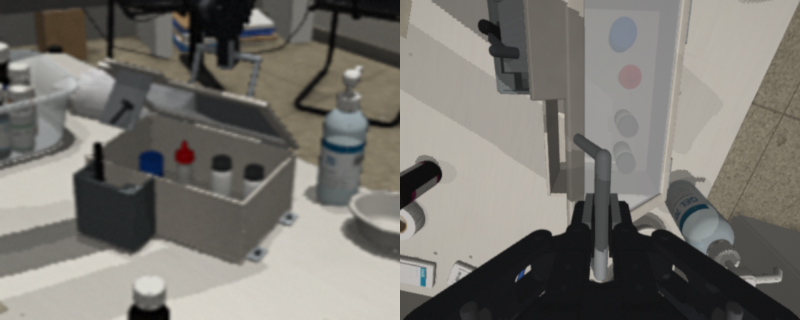

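The lid is at about 43° with the bar between the pads. I'll let it settle with a firmer grip and check it is still.

Call:
jog_arm(translation=[[0, 0, 0], [0, 0, 0], [0, 0, 0], [0, 0, 0], [0, 0, 0], [0, 0, 0], [0, 0, 0], [0, 0, 0]], turn=[0, 0, 0, 0, 0, 0, 0, 0], grip_force=45)

```text
clock: 17.62
position: [0.649, -0.1121, 0.1924]
ee_rot: [0.596, 0.803, 0.004, 0.011]
ft_force: [-3.0, -0.7, 0.2]
grip_width: 0.095
```

```bash
python3 - <<'E'
from h import *
state(); print(np.round(manip.get_obs()['joint_velocities'],4))
for i in range(4): P={c:shot(c) for c in('scene','top','wrist')}
state()
rs=[ray(p,manip.pinpoint(p,'lid_handle')[0]['at']) for c,p in P.items()]
h=tri(rs);d=h-[.719,-.034,.094];a=np.radians(16.65);hx=d[0]*np.cos(a)+d[1]*np.sin(a)
t=np.degrees(np.arctan2(d[2],-hx))-16.7;print(h,t)
if 38<t<50 and manip.get_obs()['grip_width']>.08: print(manip.hand_in()); state()
E
```

```text
{'clock': 17.617, 'position': [0.649, -0.112, 0.192], 'ee_rot': [0.596, 0.803, 0.004, 0.011], 'ft_force': [-3.032, -0.686, 0.182], 'grip_width': 0.095, 'joint_pos': [-0.389, 0.443, 0.678, 1.421, -0.278, 1.35, 0.591]}
[ 0.0016 -0.0004  0.0015 -0.0007  0.0002 -0.0002 -0.0002]
{'clock': 18.217, 'position': [0.649, -0.112, 0.192], 'ee_rot': [0.596, 0.803, 0.004, 0.011], 'ft_force': [-3.617, -0.684, 0.966], 'grip_width': 0.097, 'joint_pos': [-0.389, 0.443, 0.678, 1.421, -0.278, 1.35, 0.591]}Traceback (most recent call last):
  File "<stdin>", line 5, in <module>
IndexError: list index out of range
```

```bash
python3 - <<'E'
from h import *
print(manip.hand_in()); state()
E
```

```text
the job is handed in; nothing more can be done
None
the job is handed in; nothing more can be done
```

The box is unlocked, and I handed in at about 18 s of the 64 allowed, with the gripper holding the lid by its handle at about 43°. No verdict was reported.

- **First tug:** with the bolt as found, the lid rose about 7 mm and stopped hard. The wrist force peaked at 30 N, about 25 N above its resting level. That is more than the advised 10 to 20 N but under the 45 N limit.
- **Bolt:** I let the lid down, pinched the black knob and slid it about 24 mm until it met a firm stop. The second tug then went up freely.
- **Final hold:** triangulating the handle from three cameras gave 43.2°. The arm then stayed still for about 1.6 s with the bar between the pads and low wrist force. A repeat of the angle measurement failed because the network missed the handle in a picture, so the 43° rests on that one measurement plus the unchanged arm pose.
- **Fingertips higher than reported:** my first close on the handle missed. The real fingertips seemed to sit about 35 mm behind the reported tool point, so I went deeper. If the reported figure is right, the grasp point is about 37 mm from the middle of the bar, still inside the 60 mm limit.
- **Bystanders:** I kept the arm's path away from them and saw nothing disturbed in the pictures I viewed, but I did not re-measure their positions at the end.

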